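# Set and lock the air regulator on the bike workshop bench

### The job

Set the tyre-inflator air regulator (the sloped console with the bar-shaped knob): turn the knob counter-clockwise until its pointer stands at the raised mark on the ring around it, then ease it on under a light pull until it catches just past the mark, pull it fully out so that it is locked, and let go. Do not force the knob out anywhere else, and leave the charger's round knob, the jar and the spray can as they are.

Things in the scene. Friction and masses are not known exactly. Their poses are not given: they have to be found in the camera images.
- regulator: Grey sloped console, fixed, 200 mm deep, 160 wide. Origin on the bench, 90 mm behind its low front face (towards the robot); x to its high back, z up. Flat panel rises away from the robot at 0.40 rad, 60 mm high in front, 144 at the back. The knob's axis, square to the panel, meets it 10 mm in front of the origin, 94 mm up. A flat gauge (46 mm across, 6 high) lies on it 88 mm further up the slope.
- grip (a point): Gripping point of the black bar knob, on its turning axis, 8 mm below the bar's top, 40 mm off the panel when pushed in. z axis: the turning axis, outward from the panel (leans 0.40 rad from vertical, towards the robot); x axis: along the bar to the pointer's end. Bar 50 mm long, 16 wide, 30 high with flat sides to pinch, on a disc 56 mm across, 9 high. A white line on top runs to the pointer's end.
- pointer (a point): Tip of the pointer, a small nose (5 mm wide) standing out of the knob's disc, 36 mm from the turning axis, 26.5 mm deeper than point grip along the axis. Axes as for point grip.
- mark (a point): The mark: a raised rib (11 x 4 x 4 mm) on the steel ring (92 mm across, 6 high) lying on the panel around the knob. Point on the rib's top, 40 mm from the knob's axis, 10 mm off the panel; z axis outward along the knob's axis, x axis from that axis through the mark. The ring does not move in a run, but stands at another angle every time.
- dial (a joint): Angle of the knob, rad, growing counter-clockwise seen from outside, -2.6 to 2.2 between stops; 0 when the pointer points straight up the slope, away from the robot. Turning takes about 0.08 N m; it stays where it is left. It starts 1.1 to 2.8 rad clockwise of the mark and is to be turned counter-clockwise.
- knob (a joint): Pull-out along the axis, m: 0 in, 0.012 fully out (a stop). Drag about 5 N; stays where left. A hidden key lets it out only 1.5 mm, except at one unknown angle 0.05 to 0.22 rad past the mark (counter-clockwise), where it meets its slot (free play 0.025 rad either way): there it comes fully out and then cannot be turned. Elsewhere a pull meets a hard stop; 10 to 12 N is enough to tell.
- charger: Battery charger: the other grey console, fixed, of the same size and shape, with a plain round knob; origin and axes as for the regulator. The two stand left and right of the robot's middle line, in either order.
- charger_line (a point): Outer end of the white line on top of the charger's round black knob (48 mm across, 24 mm high, axis as on the regulator), 20 mm from its axis. This knob is not to be turned.
- jar: Closed amber glass jar, 48 mm across, 55 mm high, standing between the consoles; origin at the centre of its underside.
- spray_can: Spray can, 52 mm across, 150 mm high, standing between the consoles further back; origin at the centre of its underside.

How it is judged:
By the outcome, as a careful person would: the job done as asked, in the order asked, and still so for the second after the job is handed in, with the robot touching nothing.
It also fails if it takes over 58 s, if anything falls off the work surface, if the arm or the gripper's body presses on something with over 40 N, if the wrist force passes 120 N, or if a joint passes its speed limit or range.

### The arm

A 7-joint arm with a two-finger parallel gripper is mounted at the origin on the work surface. World frame = base frame: x ahead of the robot, y to its left, z up, the work surface at z = 0. Lengths are in m, angles in rad, forces in N, time in s.
With the tool pointing down it reaches from about 0.425 to 0.925 m from the base axis. Payload 6.8 kg.
Tool frame: the origin (TCP) lies on the centre line of the jaws, within the pads' length; the fingertips stand 11 mm ahead of it and the grasp point (between the pads) lies 8 mm behind it; z points along the fingers, y is the direction in which the jaws open and shut (so a half turn about z gives the same grasp; the last joint's range is limited). The gripper opens to 85 mm and grips with 20 to 120 N. Pads are 22 mm wide; open, the fingers measure 114 mm over their backs; the gripper's body (76 mm by 85 mm) begins 54 mm behind the grasp point. The pads swing forward as they close: fully open they stand 13 mm farther back than shut.
Start: joints at [-1.357, 0.477, 0.022, 1.555, -0.011, 1.109, -0.083], TCP at [0.213, 0.64, 0.242] pointing down, gripper open.
Joint ranges: [-2.96, 2.96], [-0.34, 2.1], [-1.41, 1.46], [0.24, 2.44], [-1.37, 4.51], [0.17, 1.92], [-2.96, 2.96]. Speed limits (rad/s): [2.39, 2.39, 3.14, 3.14, 3.14, 3.14, 3.14].

### API

Orientations are given as a rotation vector (axis times angle).
In Python, from bench import r gives the robot as it stands.
- The arm moves only by the tool send_rows, never from a script. Its argument "deltas" is a list of rows, each a list of 7 numbers: the opening, from 0 (shut) to 1 (fully open), then the shift along the tool's x, y, z as a fraction of full scale, then the turn, a rotation vector about the tool's x, y, z as a fraction of full scale. In form: [[hand, x, y, z, ax, ay, az], ...]. A call has 1 to 20 rows; each row is the pose to reach, as a shift and turn from the pose commanded when the call began, along the tool's axes at that moment, turning the shorter way round; what a row does not reach only later rows make up. Full scale, the value 1, is 150 mm for a shift and 180 degrees for a turn. A row lasts 1/12 s, in which the tool goes at most 41.7 mm and 7.16 degrees, less where a joint would pass 70% of its speed; a pose out of reach is approached as far as the arm can. A call with a number of a shift or a turn outside -1 to 1 is refused whole. A call with a gripper value outside its range is refused whole. The fingers move at their own pace and stop on an object; "squeeze" is the grip in N (left out, the last holds). Time passes only in rows, so rows that repeat a pose let the fingers close. It gives the time, the measured TCP pose, the force and the opening at its end, in the units of the state.
- r.get_obs(): the state, without advancing time (a new reading comes with each control period).
- r.grab_frame(name): name is "scene" or "top" or "wrist"; returns a dict with "pixels" (384x512x3 uint8, red, green, blue), "camera_matrix" (3x3 intrinsics, pixels), "rvec" (rotation vector, rad) and "tvec" (3), from world to camera coordinates, as OpenCV has them. Camera axes: x right, y down, z forward; pixel columns grow to the right and rows downward; lengths in m; the calibration is good to about 2 mm. A picture is of the moment at which its call begins. There is no depth.
- r.hand_in(): hands the job in, once; it reports no verdict.
The state is a dict: "clock": time; "joints": joint angles; "qvel": joint speeds; "tau": joint torques, N m; "tcp_pos": TCP position; "orientation": TCP orientation; "contact_force": force on the tool from outside, world axes, zero at the start; "moment": the same for the moment, N m; "grip_width": finger opening in m.
Only numpy, scipy, OpenCV 4.12 (cv2) and the standard library are available. Lean on these libraries where they do the work, as an engineer would, in place of code of your own. Each camera call takes 0.05 s, during which the arm holds its last target. There are 200 camera calls.

## Working session

There is one attempt and no reset: what is moved stays moved. The work goes in short steps, Python scripts to look and compute and a tool call to move; the robot and the scene stay as the last step left them, time stands still between calls to the robot, and variables do not carry over. Pictures are saved under pics/ and viewed, about 8 in all and at most 12, crops included, and the job is handed in when it is done.

Besides the shell and the picture viewer there is one more tool, called after "Request:" by a JSON object that holds its "op" and its "data". send_rows: Moves the arm, as the interface text tells. Shift numbers are shares of 150 mm and turn numbers shares of 180 degrees, none past 1 either way. Its arguments: {"type":"object","properties":{"deltas":{"type":"array","items":{"type":"array","items":{"type":"number"}}},"squeeze":{"type":"number"}},"required":["deltas"]}

```bash
mkdir -p pics; ls
python3 - <<'E'
from bench import r
import cv2,numpy as np
print(r.get_obs())
for n in ("scene","top"):
    f=r.grab_frame(n); np.savez(f"pics/{n}0.npz",**f)
    cv2.imwrite(f"pics/{n}0.png",f["pixels"][:,:,::-1]); print(n,f["camera_matrix"].tolist(),f["rvec"],f["tvec"])
E
```

```text
pics
{'clock': 0.0, 'joints': array([-1.3571133 ,  0.47782117,  0.02235051,  1.55645765, -0.01148845,
        1.10929261, -0.08309062]), 'qvel': array([ 0.00159156, -0.00019788, -0.00031489,  0.00102895,  0.00044763,
       -0.00062488,  0.00115314]), 'tau': array([-2.49026562e-04, -5.96451688e+01,  1.60731923e+00, -2.81199092e+01,
        1.23410838e-02,  9.42846760e-03, -2.69296879e-05]), 'tcp_pos': array([0.21331538, 0.63980212, 0.24130916]), 'orientation': array([-5.03213380e-01, -3.10088201e+00,  2.89769130e-03]), 'contact_force': array([-0.27316979, -0.75391681, -0.60207883]), 'moment': array([-0.03739005, -0.09876142,  0.02339783]), 'grip_width': 0.08534623995446643}
scene [[408.4577900183927, 0.0, 253.04522367541637], [0.0, 408.4577900183927, 195.0062077568905], [0.0, 0.0, 1.0]] [ 0.91879594  2.60078794 -0.96084571] [ 0.46217453 -0.21464143  1.11146564]
top [[489.395384208358, 0.0, 253.38931446102998], [0.0, 489.395384208358, 196.30945078355123], [0.0, 0.0, 1.0]] [ 2.18327615 -2.15159302  0.12886691] [-0.01940664  0.59419849  1.14108024]
```

View pics/top0.png

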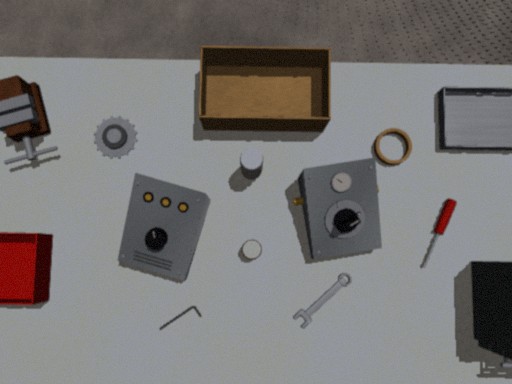

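View pics/scene0.png

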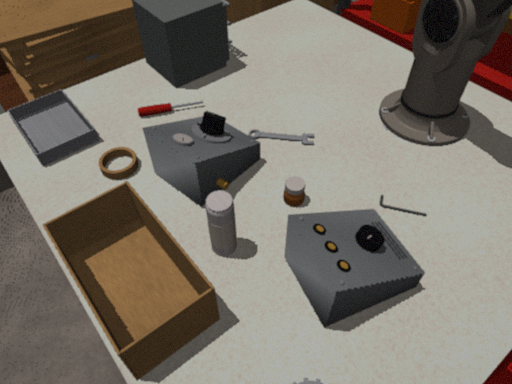

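The top view shows the regulator at right (knob about (346,221), gauge (341,183)), the charger at left, and the jar (251,249) and can (251,163) between them. The scene view agrees. Next I enlarge the regulator.

Run:
```python
import cv2
i=cv2.imread("pics/top0.png")[150:270,285:395]
i=cv2.convertScaleAbs(i,alpha=1.6,beta=20)
cv2.imwrite("pics/crop1.png",cv2.resize(i,None,fx=5,fy=5,interpolation=cv2.INTER_CUBIC))
```

```text
(no output)
```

View pics/crop1.png

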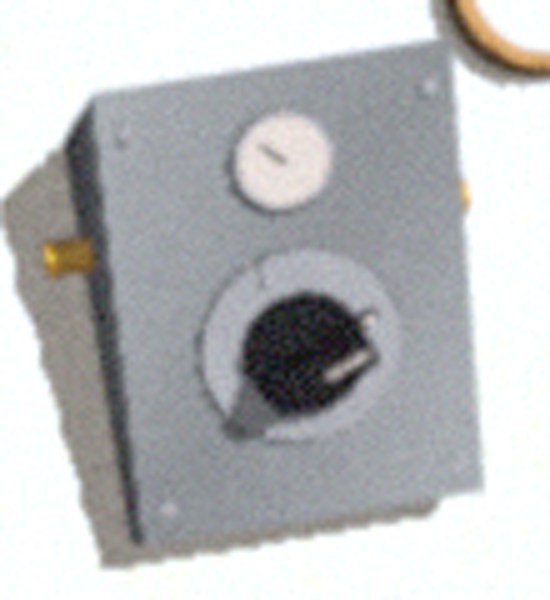

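```bash
cat > h.py <<'E'
import numpy as np,cv2
from scipy.optimize import least_squares
from scipy.spatial.transform import Rotation as R
def cam(p): return dict(np.load(p))
def proj(f,P): return cv2.projectPoints(np.float64(np.atleast_2d(P)),f["rvec"],f["tvec"],f["camera_matrix"],None)[0][:,0]
A=.4
AX=np.array([-np.sin(A),0,np.cos(A)]); UP=np.array([np.cos(A),0,np.sin(A)]); LEFT=np.array([0,1.,0])
C=np.array([-.01,0,.094])
def loc(rad,ang,h): # console coords
    return C+AX*h+rad*(np.cos(ang)*UP+np.sin(ang)*LEFT)
def world(p,P): return R.from_euler('z',p[2]).apply(np.atleast_2d(P))+[p[0],p[1],0]
E
python3 - <<'E'
from h import *
f=cam("pics/top0.npz")
px=np.array([[97,93],[450,40],[482,490],[138,545],[283,160]])/5+[285,150]
L=np.array([[.11,.08,.144],[.11,-.08,.144],[-.09,-.08,.06],[-.09,.08,.06],C+UP*.088+AX*.006])
s=least_squares(lambda p:(proj(f,world(p,L))-px).ravel(),[.65,-.15,0])
p=s.x;print(p,s.fun.reshape(-1,2).round(1))
np.save("pose.npy",p)
c=lambda P:((proj(f,world(p,P))-[285,150])*5).round()
print("ring",c(loc(0,0,6e-3)),"disc top",c(loc(0,0,9e-3)),"bartop",c(loc(0,0,.048)))
for n,(x,y),h,r0 in (("rib",(265,275),.010,.04),("nub",(370,318),.0135,.036),("nubasmark",(370,318),.01,.04),("line",(372,352),.048,.024),("line0",(330,378),.048,.003)):
    q=np.array([x,y])/5+[285,150]
    s=least_squares(lambda v:(proj(f,world(p,loc(v[0],v[1],h)))-q).ravel(),[r0,0 if n=="rib" else -1.2]);print(n,s.x)
E
```

```text
[ 0.54969795 -0.21541718  0.16232309] [[-0.9 -0.3]
 [ 0.4 -0.2]
 [-0.2  0.6]
 [ 0.6 -0.2]
 [ 0.2  0.1]]
ring [[300. 347.]] disc top [[301. 350.]] bartop [[323. 379.]]
rib [0.04034882 0.34386256]
nub [ 0.03318919 -1.20698259]
nubasmark [ 0.0335738 -1.2526572]
line [ 0.02394227 -1.1838277 ]
line0 [ 0.00296911 -1.58154393]
```

```bash
cat >> h.py <<'E'
def pose_at(p,ang,back,flip=1):
    """tool pose with grasp point 'back' m outward of grip, tool x along bar"""
    Rz=R.from_euler('z',p[2]).as_matrix()
    x=Rz@(np.cos(ang)*UP+np.sin(ang)*LEFT)*flip; z=-Rz@AX
    M=np.c_[x,np.cross(z,x),z]
    return world(p,loc(0,0,.040+back))[0]+.008*z, R.from_matrix(M)
def delta(p0,R0,p1,R1):
    return np.r_[R0.inv().apply(np.asarray(p1)-p0)/.15,(R0.inv()*R1).as_rotvec()/np.pi]
E
python3 - <<'E'
from h import *
from bench import r
p=np.load("pose.npy");o=r.get_obs()
P,Q=o["tcp_pos"],R.from_rotvec(o["orientation"])
g,G=pose_at(p,-1.2,.10)
print("pregrasp",g,"grasp",pose_at(p,-1.2,0)[0])
az0,r0=np.arctan2(P[1],P[0]),np.hypot(P[0],P[1]);az1=np.arctan2(g[1],g[0]);r1=np.hypot(g[0],g[1])
yaw0=np.radians(161.6); yaw1=np.arctan2(G.as_matrix()[1,0],G.as_matrix()[0,0]);print(az0,az1,yaw1)
n=7
for k in range(1,n+1):
    t=k/n; a=az0+t*(az1-az0); rr=r0+t*(r1-r0)-.04*np.sin(np.pi*t)
    y=yaw0+t*(yaw1-yaw0)
    N=np.array([rr*np.cos(a),rr*np.sin(a),.31])
    x=np.array([np.cos(y),np.sin(y),0]);z=np.array([0,0,-1.])
    S=R.from_matrix(np.c_[x,np.cross(z,x),z])
    if k==n:N,S=g,G
    print(N.round(3),delta(P,Q,N,S).round(3).tolist());P,Q=N,S
E
```

```text
pregrasp [ 0.48910191 -0.22534062  0.21558005] grasp [ 0.52753183 -0.21904719  0.12347395]
1.248927987828713 -0.4317355211791558 -1.0646098203963048
[0.34 0.54 0.31] [-1.011, -0.368, -0.456, -0.001, 0.0, 0.176]
[0.434 0.42  0.31 ] [-1.016, -0.025, 0.0, 0.0, 0.0, 0.177]
[0.498 0.291 0.31 ] [-0.911, 0.303, 0.0, 0.0, 0.0, 0.177]
[0.535 0.159 0.31 ] [-0.71, 0.578, 0.0, 0.0, 0.0, 0.177]
[0.545 0.026 0.31 ] [-0.439, 0.768, 0.0, 0.0, 0.0, 0.177]
[ 0.531 -0.103  0.31 ] [-0.137, 0.857, 0.0, 0.0, 0.0, 0.177]
[ 0.489 -0.225  0.216] [0.156, 0.847, 0.629, 0.104, 0.076, 0.166]
```

Request:
{"op": "send_rows", "data": {"deltas": [[1, -1, -0.37, -0.46, 0, 0, 0.176], [1, -1, -0.37, -0.46, 0, 0, 0.176], [1, -1, -0.37, -0.46, 0, 0, 0.176], [1, -1, -0.37, -0.46, 0, 0, 0.176], [1, -1, -0.37, -0.46, 0, 0, 0.176], [1, -1, -0.37, -0.46, 0, 0, 0.176], [1, -1, -0.37, -0.46, 0, 0, 0.176]]}}

```text
clock: 0.68
tcp_pos: [0.3381, 0.5401, 0.3111]
orientation: [-1.329, -2.846, 0.0]
contact_force: [-0.2, -0.3, -0.4]
grip_width: 0.0856
```

Request:
{"op": "send_rows", "data": {"deltas": [[1, -1, -0.025, 0, 0, 0, 0.177], [1, -1, -0.025, 0, 0, 0, 0.177], [1, -1, -0.025, 0, 0, 0, 0.177], [1, -1, -0.025, 0, 0, 0, 0.177], [1, -1, -0.025, 0, 0, 0, 0.177], [1, -1, -0.025, 0, 0, 0, 0.177], [1, -1, -0.025, 0, 0, 0, 0.177]]}}

```text
clock: 1.27
tcp_pos: [0.4295, 0.4246, 0.3103]
orientation: [-2.052, -2.377, 0.002]
contact_force: [-0.7, 0.9, 0.4]
grip_width: 0.0855
```

Request:
{"op": "send_rows", "data": {"deltas": [[1, -0.91, 0.3, 0, 0, 0, 0.177], [1, -0.91, 0.3, 0, 0, 0, 0.177], [1, -0.91, 0.3, 0, 0, 0, 0.177], [1, -0.91, 0.3, 0, 0, 0, 0.177], [1, -0.91, 0.3, 0, 0, 0, 0.177], [1, -0.91, 0.3, 0, 0, 0, 0.177], [1, -0.91, 0.3, 0, 0, 0, 0.177]]}}

```text
clock: 1.85
tcp_pos: [0.4937, 0.2964, 0.3107]
orientation: [-2.625, -1.725, 0.001]
contact_force: [0.4, 0.6, 0.8]
grip_width: 0.0853
```

Request:
{"op": "send_rows", "data": {"deltas": [[1, -0.71, 0.58, 0, 0, 0, 0.177], [1, -0.71, 0.58, 0, 0, 0, 0.177], [1, -0.71, 0.58, 0, 0, 0, 0.177], [1, -0.71, 0.58, 0, 0, 0, 0.177], [1, -0.71, 0.58, 0, 0, 0, 0.177], [1, -0.71, 0.58, 0, 0, 0, 0.177], [1, -0.71, 0.58, 0, 0, 0, 0.177]]}}

```text
clock: 2.43
tcp_pos: [0.5311, 0.1638, 0.3109]
orientation: [-2.998, -0.938, 0.001]
contact_force: [-0.2, 0.7, 0.3]
grip_width: 0.0854
```

Request:
{"op": "send_rows", "data": {"deltas": [[1, -0.44, 0.77, 0, 0, 0, 0.177], [1, -0.44, 0.77, 0, 0, 0, 0.177], [1, -0.44, 0.77, 0, 0, 0, 0.177], [1, -0.44, 0.77, 0, 0, 0, 0.177], [1, -0.44, 0.77, 0, 0, 0, 0.177], [1, -0.44, 0.77, 0, 0, 0, 0.177], [1, -0.44, 0.77, 0, 0, 0, 0.177]]}}

```text
clock: 3.02
tcp_pos: [0.5423, 0.0309, 0.311]
orientation: [-3.14, -0.079, 0.001]
contact_force: [0.4, -0.4, -0.7]
grip_width: 0.0851
```

Request:
{"op": "send_rows", "data": {"deltas": [[1, -0.14, 0.86, 0, 0, 0, 0.177], [1, -0.14, 0.86, 0, 0, 0, 0.177], [1, -0.14, 0.86, 0, 0, 0, 0.177], [1, -0.14, 0.86, 0, 0, 0, 0.177], [1, -0.14, 0.86, 0, 0, 0, 0.177], [1, -0.14, 0.86, 0, 0, 0, 0.177], [1, -0.14, 0.86, 0, 0, 0, 0.177]]}}

```text
clock: 3.6
tcp_pos: [0.5272, -0.0993, 0.311]
orientation: [-3.042, 0.786, 0.001]
contact_force: [-0.4, 1.1, -0.0]
grip_width: 0.0851
```

Run:
```python
from h import *
from bench import r
p=np.load("pose.npy");o=r.get_obs()
print(o["joints"],o["tcp_pos"])
print(delta(o["tcp_pos"],R.from_rotvec(o["orientation"]),*pose_at(p,-1.2,.10)).round(3))
```

```text
[-0.72600796  0.26143304  0.97382007  1.84605336 -0.235677    1.1571341
 -1.74887111] [ 0.52720795 -0.09933401  0.31102615]
[0.185 0.858 0.636 0.104 0.077 0.167]
```

Request:
{"op": "send_rows", "data": {"deltas": [[1, 0.185, 0.858, 0.636, 0.104, 0.077, 0.167], [1, 0.185, 0.858, 0.636, 0.104, 0.077, 0.167], [1, 0.185, 0.858, 0.636, 0.104, 0.077, 0.167], [1, 0.185, 0.858, 0.636, 0.104, 0.077, 0.167], [1, 0.185, 0.858, 0.636, 0.104, 0.077, 0.167], [1, 0.185, 0.858, 0.636, 0.104, 0.077, 0.167], [1, 0.185, 0.858, 0.636, 0.104, 0.077, 0.167], [1, 0.185, 0.858, 0.636, 0.104, 0.077, 0.167], [1, 0.185, 0.858, 0.636, 0.104, 0.077, 0.167]]}}

```text
clock: 4.35
tcp_pos: [0.4893, -0.2255, 0.2164]
orientation: [-2.479, 1.417, -0.454]
contact_force: [-0.4, -0.5, 0.6]
grip_width: 0.0852
```

Run:
```python
from h import *
from bench import r
p=np.load("pose.npy");o=r.get_obs()
print(o["joints"],o["tcp_pos"])
print(delta(o["tcp_pos"],R.from_rotvec(o["orientation"]),*pose_at(p,-1.2,.10)).round(3))
f=r.grab_frame("wrist"); np.savez("pics/w1.npz",**f)
cv2.imwrite("pics/w1.png",cv2.convertScaleAbs(cv2.resize(f["pixels"][:,:,::-1],None,fx=1.5,fy=1.5,interpolation=cv2.INTER_CUBIC),alpha=1.4,beta=15))
for n,P in (("mark",loc(.04,.344,.01)),("nose",loc(.036,-1.2,.0135)),("line",loc(.024,-1.2,.048)),("gauge",C+UP*.088+AX*.006),("ctr",loc(0,0,.048))): print(n,proj(f,world(p,P))*1.5)
```

```text
[-0.36260847  0.21107009  0.93208094  2.18569057 -0.75047221  0.64105284
 -1.50631423] [ 0.48925683 -0.22551396  0.21642855]
[-0.002  0.002  0.005 -0.    -0.001 -0.   ]
mark [[310.68332343 277.71781187]]
nose [[376.75144238 221.35097871]]
line [[376.51655276 257.36849705]]
gauge [[237.95820457 225.96114449]]
ctr [[376.5917005  301.70370893]]
```

View pics/w1.png

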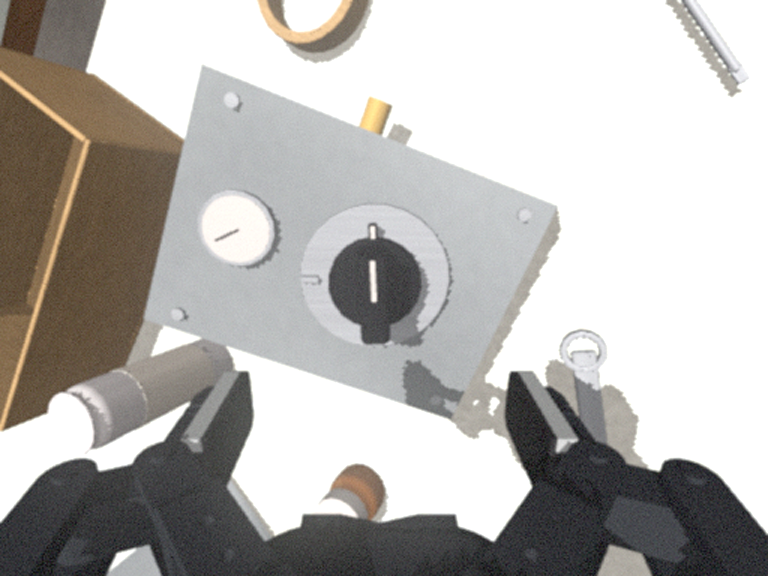

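Wrist view: mark at (311,280), nose (374,228), white line (373,262)-(373,301) and gauge (238,228), all within 3 px of prediction except the nose row. So dial ≈ -1.20 and mark ≈ 0.34. Descending now.

Request:
{"op": "send_rows", "data": {"deltas": [[0.6, 0, 0, 0.2, 0, 0, 0], [0.6, 0, 0, 0.4, 0, 0, 0], [0.6, 0, 0, 0.55, 0, 0, 0], [0.6, 0, 0, 0.62, 0, 0, 0], [0.6, 0, 0, 0.67, 0, 0, 0], [0.6, 0, 0, 0.67, 0, 0, 0], [0.6, 0, 0, 0.67, 0, 0, 0]], "squeeze": 30}}

```text
clock: 4.98
tcp_pos: [0.5273, -0.2201, 0.1232]
orientation: [-2.477, 1.422, -0.452]
contact_force: [-0.0, 0.3, 0.2]
grip_width: 0.0514
```

Run:
```python
from h import *
from bench import r
p=np.load("pose.npy");o=r.get_obs()
print(delta(o["tcp_pos"],R.from_rotvec(o["orientation"]),*pose_at(p,-1.2,.0)).round(3),o["joints"])
f=r.grab_frame("wrist"); np.savez("pics/w2.npz",**f)
cv2.imwrite("pics/w2.png",cv2.convertScaleAbs(cv2.resize(f["pixels"][:,:,::-1],None,fx=1.5,fy=1.5,interpolation=cv2.INTER_CUBIC),alpha=1.4,beta=15))
for n,P in (("mark",loc(.04,.344,.01)),("nose",loc(.036,-1.2,.0135)),("line",loc(.024,-1.2,.048)),("gauge",C+UP*.088+AX*.006),("ctr",loc(0,0,.048))): print(n,proj(f,world(p,P))*1.5)
```

```text
[-0.005 -0.005 -0.001 -0.    -0.001 -0.001] [-0.1564544   0.4316145   0.68929404  2.18976001 -1.1388648   0.54440536
 -1.18657069]
mark [[270.3209554  357.87521177]]
nose [[372.34354079 274.37940538]]
line [[371.19374281 348.93030198]]
gauge [[154.12851024 279.67670626]]
ctr [[371.8672241  419.12970825]]
```

View pics/w2.png

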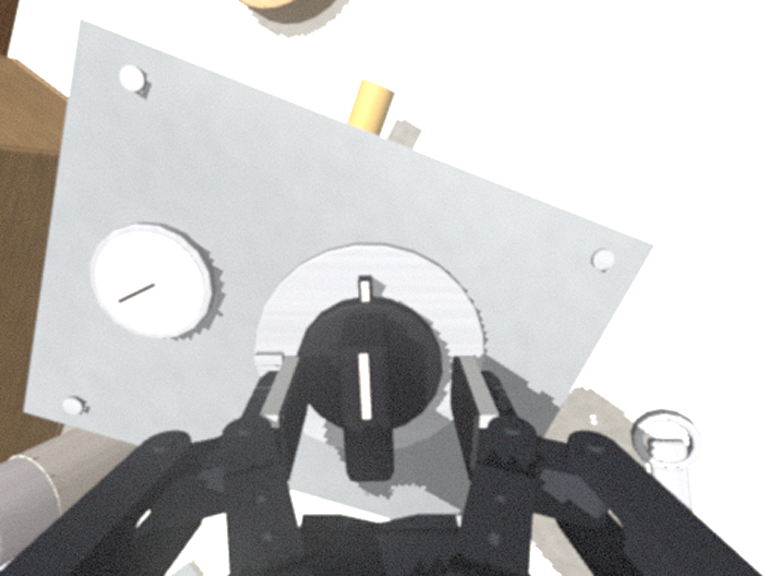

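Mark rib at (268,358) and gauge (152,280) match prediction. The line (364,353)-(367,418) and nose (365,285) sit about 1.5–2 mm left of the tool centre and slightly counter-clockwise, so dial ≈ -1.15. I correct for that and close.

Request:
{"op": "send_rows", "data": {"deltas": [[0.6, -0.005, -0.012, 0, 0, 0, -0.016], [0.6, -0.005, -0.012, 0, 0, 0, -0.016], [0, -0.005, -0.012, 0, 0, 0, -0.016], [0, -0.005, -0.012, 0, 0, 0, -0.016], [0, -0.005, -0.012, 0, 0, 0, -0.016], [0, -0.005, -0.012, 0, 0, 0, -0.016], [0, -0.005, -0.012, 0, 0, 0, -0.016], [0, -0.005, -0.012, 0, 0, 0, -0.016], [0, -0.005, -0.012, 0, 0, 0, -0.016], [0, -0.005, -0.012, 0, 0, 0, -0.016]], "squeeze": 50}}

```text
clock: 5.87
tcp_pos: [0.5294, -0.2182, 0.1255]
orientation: [-2.512, 1.363, -0.465]
contact_force: [0.8, 3.1, 9.4]
grip_width: 0.0151
```

```bash
cat >> h.py <<'E'
def report(o,p):
    """grasp point offset from knob axis [up-slope, left, height over grip] mm, tool dial angle, force in console axes"""
    Rz=R.from_euler('z',p[2]).as_matrix(); B=Rz@np.c_[UP,LEFT,AX]
    Q=R.from_rotvec(o["orientation"]).as_matrix()
    g=o["tcp_pos"]-.008*Q[:,2]; d=B.T@(g-world(p,loc(0,0,.04))[0])
    x=B.T@Q[:,0]
    print("off mm",(d*1e3).round(2),"ang",np.arctan2(x[1],x[0]).round(3),"F",(B.T@o["contact_force"]).round(1),"Mz",(B.T@o["moment"]).round(2),"tilt",(B.T@Q[:,2]).round(3),"w",o["grip_width"].round(4),"t",round(o["clock"],2))
E
cat > rep.py <<'E'
from h import *
from bench import r
report(r.get_obs(),np.load("pose.npy"))
E
python3 rep.py
```

```text
Traceback (most recent call last):
  File "rep.py", line 3, in <module>
    report(r.get_obs(),np.load("pose.npy"))
    ~~~~~~^^^^^^^^^^^^^^^^^^^^^^^^^^^^^^^^^
  File "h.py", line 26, in report
    print("off mm",(d*1e3).round(2),"ang",np.arctan2(x[1],x[0]).round(3),"F",(B.T@o["contact_force"]).round(1),"Mz",(B.T@o["moment"]).round(2),"tilt",(B.T@Q[:,2]).round(3),"w",o["grip_width"].round(4),"t",round(o["clock"],2))
                                                                                                                                                                                ^^^^^^^^^^^^^^^^^^^^^
AttributeError: 'float' object has no attribute 'round'
```

```bash
sed -i 's/o\["grip_width"\].round(4)/round(o["grip_width"],4)/' h.py; python3 rep.py
```

```text
off mm [2.6  0.54 1.07] ang -1.156 F [4.9 3.  8.1] Mz [ 0.83 -0.43 -0.  ] tilt [ 0.006 -0.001 -1.   ] w 0.0151 t 5.87
```

Request:
{"op": "send_rows", "data": {"deltas": [[0, -0.003, -0.006, -0.007, 0, 0, -0.01], [0, -0.003, -0.006, -0.007, 0, 0, -0.04], [0, -0.003, -0.006, -0.007, 0, 0, -0.07], [0, -0.003, -0.006, -0.007, 0, 0, -0.1], [0, -0.003, -0.006, -0.007, 0, 0, -0.13], [0, -0.003, -0.006, -0.007, 0, 0, -0.16], [0, -0.003, -0.006, -0.007, 0, 0, -0.19], [0, -0.003, -0.006, -0.007, 0, 0, -0.22], [0, -0.003, -0.006, -0.007, 0, 0, -0.24]]}}

```text
clock: 6.62
tcp_pos: [0.5298, -0.2175, 0.1264]
orientation: [-2.955, 0.348, -0.588]
contact_force: [6.3, 2.8, 1.2]
grip_width: 0.0149
```

```bash
python3 rep.py
```

```text
off mm [3.4  1.18 1.73] ang -0.396 F [ 6.6  1.8 -1.5] Mz [ 0.52 -1.03 -0.12] tilt [ 0.005 -0.002 -1.   ] w 0.0149 t 6.62
```

Request:
{"op": "send_rows", "data": {"deltas": [[0, 0.003, -0.002, 0, 0, 0, -0.01], [0, 0.005, -0.004, 0, 0, 0, -0.04], [0, 0.005, -0.004, 0, 0, 0, -0.07], [0, 0.005, -0.004, 0, 0, 0, -0.1], [0, 0.005, -0.004, 0, 0, 0, -0.13], [0, 0.005, -0.004, 0, 0, 0, -0.16], [0, 0.005, -0.004, 0, 0, 0, -0.19], [0, 0.005, -0.004, 0, 0, 0, -0.22], [0, 0.005, -0.004, 0, 0, 0, -0.231], [0, 0.005, -0.004, 0, 0, 0, -0.231], [0, 0.005, -0.004, 0, 0, 0, -0.231]]}}

```text
clock: 7.53
tcp_pos: [0.5299, -0.2166, 0.1265]
orientation: [2.955, 0.735, 0.621]
contact_force: [2.3, 4.4, 2.7]
grip_width: 0.0151
```

```bash
python3 rep.py
python3 - <<'E'
from h import *
from bench import r
f=r.grab_frame("wrist"); np.savez("pics/w3.npz",**f)
cv2.imwrite("pics/w3.png",cv2.convertScaleAbs(cv2.resize(f["pixels"][100:340,110:410,::-1],None,fx=2.5,fy=2.5,interpolation=cv2.INTER_CUBIC),alpha=1.4,beta=15))
p=np.load("pose.npy")
for n,P in (("mark",loc(.04,.344,.01)),("mark inner",loc(.0345,.344,.01)),("nose.344",loc(.036,.344,.0135)),("ctr",loc(0,0,.048))): print(n,(proj(f,world(p,P))-[110,100])*2.5)
E
```

```text
off mm [3.68 2.   1.69] ang 0.325 F [3.8 3.9 1.3] Mz [ 0.82 -0.76  0.09] tilt [ 0.004 -0.001 -1.   ] w 0.0151 t 7.53
mark [[355.10409198 191.89493192]]
mark inner [[355.55639806 215.71033068]]
nose.344 [[355.44988814 214.08168551]]
ctr [[359.10055682 452.14384216]]
```

View pics/w3.png

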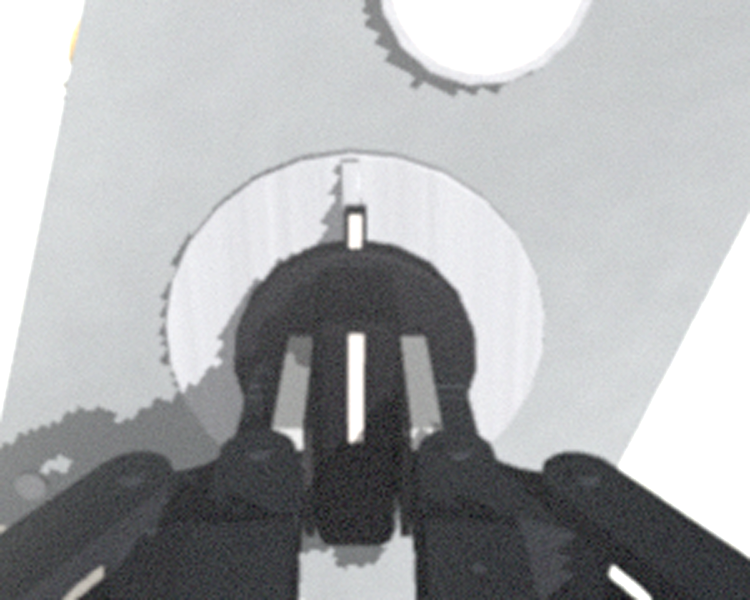

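Mark rib centre is at x≈350 and the nose at x≈355, so the pointer is about 0.02 rad short of the mark. I finish that turn, then start a light pull.

Request:
{"op": "send_rows", "data": {"deltas": [[0, 0, 0, 0, 0, 0, -0.004], [0, 0, 0, 0, 0, 0, -0.007], [0, 0, 0, 0, 0, 0, -0.007], [0, 0, 0, 0, 0, 0, -0.007], [0, 0, 0, -0.004, 0, 0, -0.007], [0, 0, 0, -0.008, 0, 0, -0.007], [0, 0, 0, -0.012, 0, 0, -0.007], [0, 0, 0, -0.012, 0, 0, -0.007], [0, 0, 0, -0.012, 0, 0, -0.007]]}}

```text
clock: 8.33
tcp_pos: [0.5295, -0.2166, 0.1277]
orientation: [2.942, 0.766, 0.619]
contact_force: [7.2, 3.9, -3.0]
grip_width: 0.015
```

```bash
python3 rep.py
```

```text
off mm [3.73 2.09 2.98] ang 0.348 F [ 5.9  2.7 -5.8] Mz [ 0.58 -1.03 -0.01] tilt [ 0.004 -0.002 -1.   ] w 0.015 t 8.33
```

Request:
{"op": "send_rows", "data": {"deltas": [[0, 0, 0, -0.003, 0, 0, 0], [0, 0, 0, -0.005, 0, 0, 0], [0, 0, 0, -0.005, 0, 0, 0], [0, 0, 0, -0.005, 0, 0, 0]]}}

```text
clock: 8.67
tcp_pos: [0.5294, -0.2166, 0.128]
orientation: [2.942, 0.767, 0.618]
contact_force: [10.1, 3.4, -8.0]
grip_width: 0.0151
```

```bash
python3 rep.py
```

```text
off mm [3.76 2.13 3.32] ang 0.348 F [  6.6   1.8 -11.5] Mz [ 0.31 -1.19 -0.06] tilt [ 0.003 -0.002 -1.   ] w 0.0151 t 8.67
```

Request:
{"op": "send_rows", "data": {"deltas": [[0, 0, 0, 0.001, 0, 0, -0.003], [0, 0, 0, 0.001, 0, 0, -0.006], [0, 0, 0, 0.001, 0, 0, -0.009], [0, 0, 0, 0.001, 0, 0, -0.012], [0, 0, 0, 0.001, 0, 0, -0.015], [0, 0, 0, 0.001, 0, 0, -0.015], [0, 0, 0, 0.001, 0, 0, -0.015]]}}

```text
clock: 9.25
tcp_pos: [0.5292, -0.2166, 0.1281]
orientation: [2.915, 0.833, 0.615]
contact_force: [8.4, 4.2, -3.3]
grip_width: 0.0155
```

```bash
python3 rep.py
```

```text
off mm [3.67 2.13 3.49] ang 0.395 F [ 7.   2.8 -6.5] Mz [ 0.55 -1.09  0.03] tilt [ 0.003 -0.002 -1.   ] w 0.0155 t 9.25
```

Request:
{"op": "send_rows", "data": {"deltas": [[0, 0, 0, -0.002, 0, 0, 0], [0, 0, 0, -0.003, 0, 0, -0.003], [0, 0, 0, -0.003, 0, 0, -0.006], [0, 0, 0, -0.003, 0, 0, -0.009], [0, 0, 0, -0.003, 0, 0, -0.009], [0, 0, 0, -0.003, 0, 0, -0.009]]}}

```text
clock: 9.75
tcp_pos: [0.529, -0.2167, 0.1286]
orientation: [2.898, 0.873, 0.613]
contact_force: [7.7, 4.3, -3.3]
grip_width: 0.0149
```

```bash
python3 rep.py
```

```text
off mm [3.65 2.14 4.02] ang 0.423 F [ 6.4  3.  -6.3] Mz [ 0.62 -1.12  0.03] tilt [ 0.003 -0.002 -1.   ] w 0.0149 t 9.75
```

Request:
{"op": "send_rows", "data": {"deltas": [[0, 0, 0, -0.002, 0, 0, 0], [0, 0, 0, -0.004, 0, 0, 0], [0, 0, 0, -0.004, 0, 0, 0], [0, 0, 0, -0.004, 0, 0, 0]]}}

```text
clock: 10.08
tcp_pos: [0.5288, -0.2167, 0.1292]
orientation: [2.898, 0.873, 0.613]
contact_force: [7.6, 2.9, -2.6]
grip_width: 0.0153
```

```bash
python3 rep.py
```

```text
off mm [3.65 2.1  4.65] ang 0.423 F [ 6.3  1.6 -5.5] Mz [ 0.66 -1.08 -0.01] tilt [ 0.004 -0.002 -1.   ] w 0.0153 t 10.08
```

It moves out freely at about 5.5 N drag, so it has caught. Pulling out now.

Request:
{"op": "send_rows", "data": {"deltas": [[0, 0, 0, -0.007, 0, 0, 0], [0, 0, 0, -0.014, 0, 0, 0], [0, 0, 0, -0.021, 0, 0, 0], [0, 0, 0, -0.028, 0, 0, 0], [0, 0, 0, -0.035, 0, 0, 0], [0, 0, 0, -0.042, 0, 0, 0], [0, 0, 0, -0.049, 0, 0, 0], [0, 0, 0, -0.055, 0, 0, 0], [0, 0, 0, -0.055, 0, 0, 0]]}}

```text
clock: 10.83
tcp_pos: [0.5255, -0.2173, 0.1369]
orientation: [2.898, 0.872, 0.614]
contact_force: [6.0, 4.1, 0.1]
grip_width: 0.0154
```

```bash
python3 rep.py
```

```text
off mm [ 3.66  2.06 13.05] ang 0.423 F [ 6.1  3.1 -2.5] Mz [ 0.71 -1.06 -0.01] tilt [ 0.004 -0.002 -1.   ] w 0.0154 t 10.83
```

Request:
{"op": "send_rows", "data": {"deltas": [[0, 0, 0, -0.004, 0, 0, 0], [0, 0, 0, -0.008, 0, 0, 0], [0, 0, 0, -0.01, 0, 0, 0], [0, 0, 0, -0.01, 0, 0, 0], [0, 0, 0, -0.01, 0, 0, 0]]}}

```text
clock: 11.25
tcp_pos: [0.5252, -0.2172, 0.1373]
orientation: [2.898, 0.873, 0.612]
contact_force: [14.0, 2.0, -15.3]
grip_width: 0.015
```

```bash
python3 rep.py
```

```text
off mm [ 3.51  2.25 13.49] ang 0.423 F [  7.   -0.2 -19.6] Mz [ 0.06 -1.5  -0.02] tilt [ 0.002 -0.002 -1.   ] w 0.015 t 11.25
```

Request:
{"op": "send_rows", "data": {"deltas": [[0, 0, 0, 0.004, 0, 0, 0], [0, 0, 0, 0.006, 0, 0, 0], [0, 0, 0, 0.006, 0, 0, 0], [0.5, 0, 0, 0.006, 0, 0, 0], [0.6, 0, 0, 0.006, 0, 0, 0], [0.6, 0, 0, 0.006, 0, 0, 0], [0.6, 0, 0, 0.006, 0, 0, 0], [0.6, 0, 0, 0.006, 0, 0, 0], [0.6, 0, 0, -0.1, 0, 0, 0], [0.6, 0, 0, -0.25, 0, 0, 0], [0.6, 0, 0, -0.45, 0, 0, 0], [0.6, 0, 0, -0.65, 0, 0, 0], [0.6, 0, 0, -0.65, 0, 0, 0], [0.6, 0, 0, -0.65, 0, 0, 0]]}}

```text
clock: 12.42
tcp_pos: [0.4861, -0.2253, 0.2291]
orientation: [2.897, 0.867, 0.615]
contact_force: [0.5, 0.4, 0.5]
grip_width: 0.0512
```

```bash
python3 rep.py
python3 - <<'E'
from h import *
from bench import r
f=r.grab_frame("wrist")
cv2.imwrite("pics/w4.png",cv2.convertScaleAbs(cv2.resize(f["pixels"][:,:,::-1],None,fx=1.5,fy=1.5,interpolation=cv2.INTER_CUBIC),alpha=1.4,beta=15))
p=np.load("pose.npy").copy(); p[:2]+=R.from_euler('z',p[2]).apply([.003,.002,0])[:2]*0
for e in (0,.012): print(e,"line tip",(proj(f,world(p,loc(.024,.42,.048+e)))*1.5).round(),"line0",(proj(f,world(p,loc(.003,.42,.048+e)))*1.5).round(),"nose",(proj(f,world(p,loc(.036,.42,.0135+e)))*1.5).round())
print("mark",proj(f,world(p,loc(.04,.344,.01)))*1.5,"gauge",proj(f,world(p,C+UP*.088+AX*.006))*1.5)
E
```

```text
off mm [  2.47   0.59 113.58] ang 0.42 F [0.7 0.3 0.3] Mz [ 0.06  0.41 -0.01] tilt [ 0.005 -0.004 -1.   ] w 0.0512 t 12.42
0 line tip [[377. 253.]] line0 [[377. 290.]] nose [[377. 219.]]
0.012 line tip [[377. 259.]] line0 [[377. 297.]] nose [[377. 223.]]
mark [[381.53664569 211.49731234]] gauge [[437.85742581 141.12655954]]
```

View pics/w4.png

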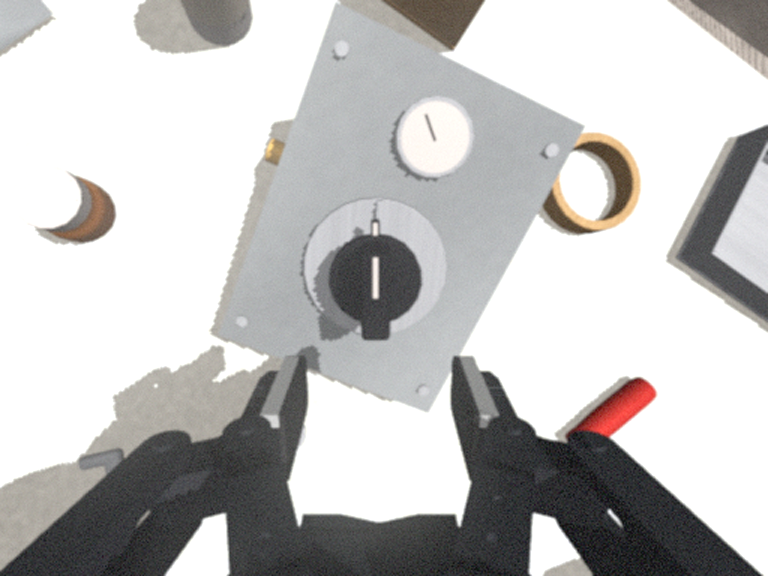

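The white line spans (375,257)-(375,298) and the nose is at about (375,223). This matches the fully-out prediction (259–297, 223), not the pushed-in one (253–290, 219). The jar and can are standing. Handing in.

```bash
python3 -c "
from bench import r
print(r.hand_in())"
```

```text
the job is handed in; nothing more can be done
None
```

The regulator knob is locked fully out, and I handed the job in at about 12.5 s of the 58 s allowed.

- **Turn:** I turned the knob counter-clockwise from about -1.15 rad to the mark at about 0.345 rad. A wrist picture just before showed it 0.02 rad short, and I added that.
- **Catch:** I eased it on under a pull of about 6–11 N. It caught at about 0.42 rad, roughly 0.075 past the mark. From there it slid out at about 5 N.
- **Pull-out:** It stopped hard after about 11.8 mm, with the pull peaking near 20 N at the end stop. I then eased the pull, opened the gripper and backed off about 100 mm.

**Last checks:**
- The final wrist picture matches the fully-out position to about 2 px, with the pointer line at about 0.42 rad.
- Wrist force was near zero.
- The jar and can were still standing, and the arm never went near the charger's knob.
- I did not try turning the knob to confirm the lock.
- The knob's axis measured about 3–4 mm off my first estimate from the pictures. While gripped, that left a sideways load of about 6–7 N, which ended on release.

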